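Raise the lane barrier and push the tip box into its bay

TASK

With the fingertips, push the red and white barrier arm up past its balance point so that it stays raised against its stop by itself when you let go. Then push the blue tip box along the worktop under the raised arm, through the gate, until it stands square against the metal end stop, between the guide rail and the yellow line. Only push: lift and tip nothing, leave the barrier raised, and leave the other things where they are.

Things in the scene. Friction and masses are not known exactly. Their poses are not given: they have to be found in the camera images.
- gate: fixed bench gate, origin on the worktop, on the lane's centre line under the lowered arm; y runs along the lane through the gate to the bay, x across it away from the robot. In its frame (mm): far guide rail, inner face x=75, y=-90 to 170, 14 high; grey pivot post x=85 to 190, y=-45 to 45, 94 high; yellow tape line on the near side at x=-78, flat; near side open
- barrier (a joint): hinge of the barrier arm: 0 = lowered, level across the lane; grows as the free end rises, 1.57 = upright, upper stop 1.70. A steel counterweight beside the hinge makes the arm fall back to 0 if let go below about 0.8 rad and swing on by itself to the upper stop above that; the hinge is damped. Lifting at the tab takes about 1 N
- pivot (a point): the barrier's hinge axis, 75 mm above the worktop, at gate x=125, y=0; the axis lies along gate y. From here the arm, a bar 16 mm wide and 20 mm high, reaches towards the robot (gate -x) across the lane; lowered, its underside is 55 mm over the worktop
- tab (a point): middle of the underside of the red push tab, the arm's free end; moves with the arm; 190 mm from the hinge, 80 mm over the worktop when lowered. The tab is 22 mm wide, 14 mm thick, 72 mm long and bent up 35 degrees from the bar: lowered, its underside rises from 59 mm (160 mm from the hinge) to 100 mm (220 mm from the hinge)
- stop_face (a point): middle of the end stop's face towards the gate, at gate y=150, 12.5 mm above the worktop; the stop is 25 mm high, 12 mm thick and spans gate x=-68 to 87
- blue_box: blue pipette tip box with closed clear lid, 90 (x) by 122 (y) by 68 (z) mm, 0.14 kg, loose, origin at the centre of its underside; its y axis is the long side and starts roughly along the lane, in front of the gate (gate y about -135). Too tall to pass under the lowered arm
- yellow_box: yellow tip box, same size and shape as the blue one; leave alone
- timer: white timer, 62x62x18 mm, origin at the centre of its underside; leave alone
- tape_roll: green tape roll lying flat, 71 mm across, 19 mm high, origin at the centre of its underside; lies behind the guide rail near the bay; leave alone
- stock_bottle: white bottle with blue cap, 64 mm across, 159 mm high, origin under its centre; leave alone
- petri_dish: closed flat dish, 91 mm across, 15 mm high, origin under its centre; leave alone
- usb_stick: blue memory stick lying flat, 52x19x9 mm, behind the guide rail near the pivot post; leave alone
- notebook: spiral notebook lying flat, 205x155x29 mm; leave alone
- beaker: small clear beaker, 57 mm across, 70 mm high, origin under its centre; leave alone

How it is judged:
On the way, in this order (a step that is already met when the one before it is completed fails the run):
1. the barrier stands raised by itself, untouched, with the blue box still in front of the gate (value of joint barrier above 1.5 rad and contact force between each of the arm, the fingers and gate below 0.3 N and y of blue_box in the frame of gate below -0.06 m), for 0.3 s.
2. the blue box has been pushed through the gate to the end stop (y of blue_box in the frame of gate above 0.074 m and x of blue_box in the frame of gate between -0.045 and 0.045 m and angle between the y axis of blue_box and the y axis of gate, either way round below 0.2 rad and height (world z) of blue_box below 0.006 m), for 0.1 s.
At the end, for the whole second after the job is handed in: the barrier is still raised (joint above 1.5 rad), and the blue box stands flat on the worktop at the end stop (gap under about 15 mm), within 45 mm of the lane's centre line, square to the lane within 0.2 rad, and at rest (all of step 2 and value of joint barrier above 1.5 rad and linear speed of blue_box below 0.01 m/s); the robot touches nothing.
It fails at once if the blue box is lifted or tipped (height (world z) of blue_box above 0.012 m or angle between blue_box's own z axis and vertical above 0.25 rad).
It fails at once if another thing is moved by more than 20 mm (distance of any of yellow_box, timer, tape_roll, stock_bottle, petri_dish, usb_stick, notebook, beaker from where it was at the start of the episode above 0.02 m).
It also fails if it takes over 58 s, if anything falls off the work surface, if the arm or the gripper's body presses on something with over 40 N, if the wrist force passes 120 N, or if a joint passes its speed limit or range.

ROBOT

A 6-joint arm with a two-finger parallel gripper is mounted at the origin on a cart in front of the work surface, level with it; the furniture and walls round the work are solid. World frame = base frame: x ahead of the robot, y to its left, z up, the work surface at z = 0. Lengths are in m, angles in rad, forces in N, time in s.
With the tool pointing down it reaches from about 0.4 to 0.825 m from the base axis. Payload 7 kg.
Tool frame: the origin (TCP) lies on the centre line of the jaws, within the pads' length; the fingertips stand 25 mm ahead of it and the grasp point (between the pads) lies 6 mm ahead of it; z points along the fingers, y is the direction in which the jaws open and shut (so a half turn about z gives the same grasp; the last joint's range is limited). The gripper opens to 88 mm and grips with 3 to 60 N. Pads are 19 mm wide; open, the fingers measure 130 mm over their backs; the gripper's body (78 mm by 193 mm) begins 47 mm behind the grasp point.
Start: joints at [-1.041, 0.359, 0.012, 0, -1.224, -0.288], TCP at [0.162, -0.655, 0.252] pointing down, gripper open.
Joint ranges: [-3.07, 3.07], [-1.43, 2.12], [-1.02, 1.25], [-3.03, 1.67], [-3.05, -0], [-3.03, 3.03]. Speed limits (rad/s): [2.39, 2.39, 3.01, 3.14, 3.14, 3.14].

INTERFACE

Orientations are given as [roll, pitch, yaw] about the fixed x, y, z axes, in that order (R = Rz(yaw) Ry(pitch) Rx(roll)).
In Python, from station import * gives the robot as it stands. The module is installed in compiled form; this text tells all that it offers.
- The arm moves only by the tool step_arm, never from a script. Its argument "commands" is text: rows parted by semicolons, each of 6 numbers parted by spaces: the shift along the tool's x, y, z in mm, then the turn, a rotation vector about the tool's x, y, z in rad. A call has 1 to 8 rows; each row shifts and turns the commanded pose from where the row before left it, along the tool's axes as they then stand; what a row does not reach is not made up. A row lasts 1/8 s, in which the tool goes at most 62.5 mm and 10.7 degrees, less where a joint would pass 70% of its speed; a pose out of reach is approached as far as the arm can. A call is refused whole if a number of a shift passes 62.5 or a number of a turn 0.188, either way. A call with a gripper value outside its range is refused whole. "jaw" is the finger opening in mm, from 0 to 87.6, set as the call begins (left out, the last holds). The fingers move at their own pace and stop on an object; "grip_force" is the grip in N (left out, the last holds). Time passes only in rows, so rows that do not move let the fingers close. It gives the time, the measured TCP pose, the force and the opening at its end, in the units of the state.
- get_state(): the state, without advancing time (a new reading comes with each control period).
- grab_frame(name): name is "side" or "top"; returns a dict with "frame" (480x640x3 uint8, red, green, blue), "fovy" (degrees; the focal length in pixels is half the picture's height over the tangent of half this angle, whatever the lens; pixels are square), "cx", "cy" (the principal point, pixels), "k1" (the pictures are not rectified: a ray, as slopes to the right and down, at radius r is drawn at 1 + k1 r^2 times it, then the intrinsics apply), "rvec" (rotation vector, rad) and "tvec" (3), from world to camera coordinates, as OpenCV has them. Camera axes: x right, y down, z forward; pixel columns grow to the right and rows downward; lengths in m; the calibration is good to about 2 mm. A picture is of the moment at which its call begins. There is no depth.
- job_done(): hands the job in, once; it reports no verdict.
Trained networks look in a picture, given as the dict that the camera call returned (one of the last four; its "shot" number tells which), for a name from the list of things; names that differ only in an ending like _2 or _b are one class to them, and where a whole thing is asked for, a point or a joint stands for the part that bears it (a point fixed in the world has none). Each returns a list of dicts, best first, with "conf" (0 to 1); they miss things now and then, are a little off and sometimes report something else, mostly with a low value. They report only what shows in the picture. A call takes as long as a camera call.
- recognise(picture, name): "pixel" ([column, row] in pixels, amid what is visible of it).
The state is a dict: "t": time; "q": joint angles; "qd": joint speeds; "joint_efforts": joint torques, N m; "eef_pos": TCP position; "ee_rot": TCP orientation; "force": force on the tool from outside, world axes, zero at the start; "moment": the same for the moment, N m; "width": finger opening in m.
Only numpy, scipy, OpenCV 4.12 (cv2) and the standard library are available. Lean on these libraries where they do the work, as an engineer would, in place of code of your own. Each camera call takes 0.05 s, during which the arm holds its last target.

## Working session

There is one attempt and no reset: what is moved stays moved. The work goes in short steps, Python scripts to look and compute and a tool call to move; the robot and the scene stay as the last step left them, time stands still between calls to the robot, and variables do not carry over. Pictures are saved under pics/ and viewed, and the job is handed in when it is done.

Besides the shell and the picture viewer there is one more tool, called after "Request:" as a command line: name --argument value ..., lists and objects as JSON in quotes. step_arm: Moves the arm, as the interface text tells. Its arguments: {"type":"object","properties":{"commands":{"type":"string"},"jaw":{"type":"number"},"grip_force":{"type":"number"}},"required":["commands"]}

```bash
mkdir -p pics; cat > h.py <<'E'
from station import *
import numpy as np, cv2, pickle
def K(p):
    f=240/np.tan(np.radians(p["fovy"])/2)
    return np.array([[f,0,p["cx"]],[0,f,p["cy"]],[0,0,1]]),np.array([p["k1"],0,0,0,0.])
def ray2plane(p,px,z):
    k,d=K(p); u=cv2.undistortPoints(np.array([[px]],float),k,d).reshape(2)
    R=cv2.Rodrigues(np.array(p["rvec"],float))[0];t=np.array(p["tvec"],float).reshape(3)
    c=-R.T@t; r=R.T@np.array([u[0],u[1],1]); return c+r*(z-c[2])/r[2]
def proj(p,X):
    k,d=K(p); return cv2.projectPoints(np.array(X,float).reshape(-1,1,3),np.array(p["rvec"],float),np.array(p["tvec"],float),k,d)[0].reshape(-1,2)
def shot(n,name):
    p=grab_frame(n); cv2.imwrite(f"pics/{name}.png",p["frame"][...,::-1]); pickle.dump(p,open(f"pics/{name}.pkl","wb")); return p
E
python3 - <<'E'
from h import *
for n in("side","top"):
    p=shot(n,n+"0"); print(n,p["fovy"],p["k1"],p["rvec"],p["tvec"])
    for o in("gate","barrier","tab","blue_box","yellow_box","stop_face","usb_stick","tape_roll","timer","stock_bottle","beaker","petri_dish","notebook"):
        try: print(o,[(np.round(r["pixel"]),round(r["conf"],2)) for r in recognise(p,o)[:2]])
        except Exception as e: print(o,e)
print(get_state())
E
```

```text
side 45.7619048998568 -0.13379657838064485 [ 1.98099057 -0.38415023  0.22239605] [-0.50533452  0.19835961  1.72739389]
gate [(array([355., 298.]), 0.6)]
barrier [(array([352., 290.]), 0.85)]
tab [(array([352., 293.]), 0.73)]
blue_box [(array([360., 329.]), 0.95)]
yellow_box []
stop_face [(array([352., 296.]), 0.72)]
usb_stick [(array([271., 233.]), 0.72), (array([352., 296.]), 0.36)]
tape_roll [(array([341., 283.]), 0.54)]
timer [(array([271., 264.]), 0.49)]
stock_bottle [(array([278., 204.]), 0.82), (array([353., 295.]), 0.23)]
beaker [(array([385., 264.]), 0.47)]
petri_dish [(array([354., 296.]), 0.26)]
notebook [(array([268., 210.]), 0.52)]
top 50.58890047139432 -0.11702908017104646 [ 2.09444924 -2.14198264  0.17429731] [0.09966962 0.57027461 1.28069283]
gate [(array([461., 240.]), 0.71)]
barrier [(array([475., 248.]), 0.84)]
tab [(array([474., 244.]), 0.83), (array([217., 305.]), 0.4)]
blue_box [(array([518., 248.]), 0.88), (array([462., 241.]), 0.19)]
yellow_box [(array([263., 289.]), 0.9), (array([462., 244.]), 0.35)]
stop_face [(array([463., 239.]), 0.82), (array([490., 227.])
[... 228 characters left out ...]
8., 306.]), 0.87)]
notebook [(array([152., 277.]), 0.91)]
{'t': 1.4, 'q': array([-1.04096106e+00,  3.58596778e-01,  1.18713588e-02, -4.14809915e-05,
       -1.22413677e+00, -2.88087600e-01]), 'qd': array([-0.00106046, -0.00010526, -0.00135343,  0.00054063, -0.00046597,
        0.00225841]), 'joint_efforts': array([ 2.03799264e-04, -5.82381105e+01,  2.93294102e+01,  7.00267822e+00,
        1.22214068e-02, -1.95205098e-05]), 'eef_pos': array([ 0.16155997, -0.65532356,  0.25154336]), 'ee_rot': array([ 3.14151842e+00,  1.86928293e-05, -2.89985908e+00]), 'force': array([-0.45780984,  0.38881181,  0.41532362]), 'moment': array([ 0.02283865,  0.03370343, -0.00276932]), 'width': 0.08747863255619082}
```

View pics/side0.png

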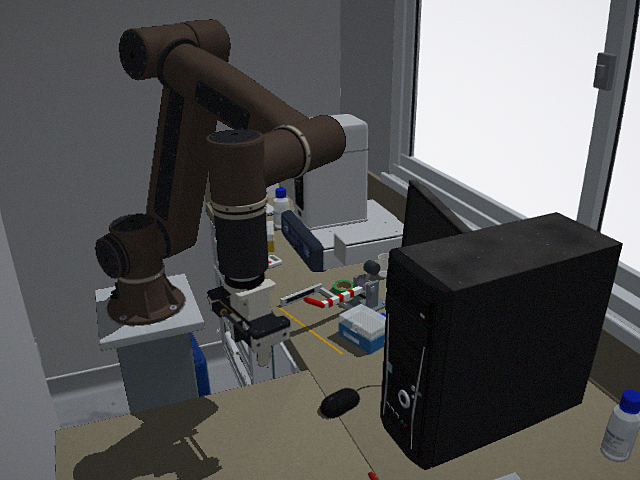

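View pics/top0.png

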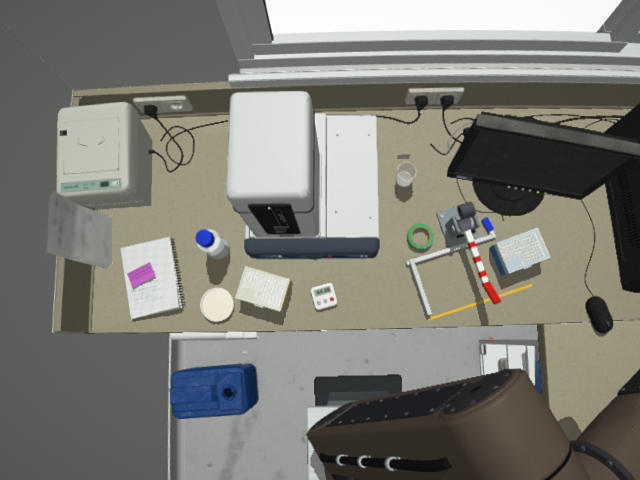

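```bash
python3 - <<'E'
import cv2
a=cv2.imread("pics/top0.png")[180:340,390:630]; cv2.imwrite("pics/tc0.png",cv2.resize(a,None,fx=3.3,fy=3.3,interpolation=cv2.INTER_CUBIC))
a=cv2.imread("pics/side0.png")[230:370,250:430]; cv2.imwrite("pics/sc0.png",cv2.resize(a,None,fx=4,fy=4,interpolation=cv2.INTER_CUBIC))
E
```

```text
(no output)
```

View pics/tc0.png

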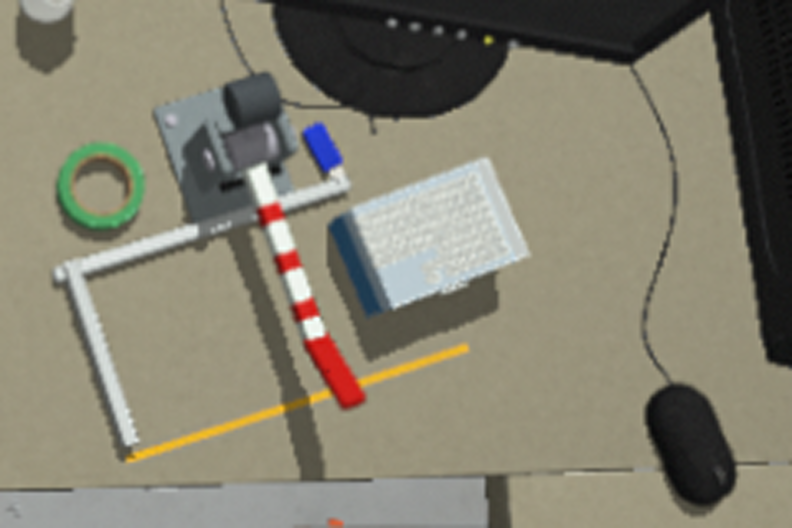

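View pics/sc0.png

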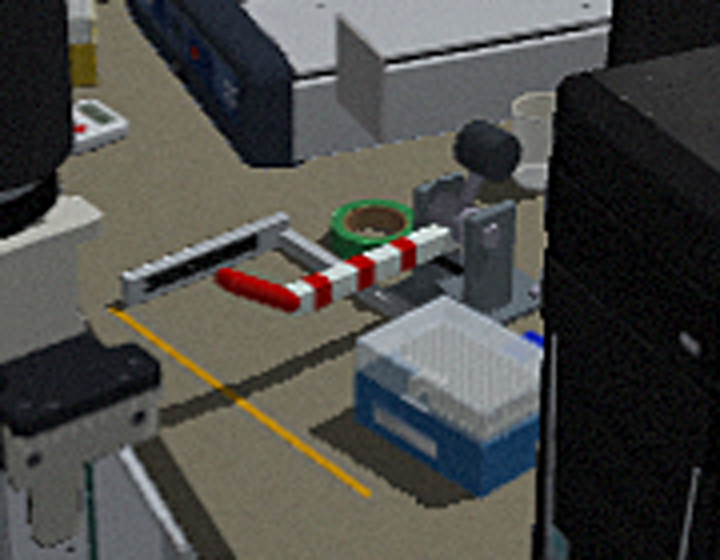

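```bash
cat > fit.py <<'E'
from h import *
from scipy.optimize import least_squares
p=pickle.load(open("pics/top0.pkl","rb"))
c=lambda x,y:(390+(x+.5)/3.3-.5,180+(y+.5)/3.3-.5)
a=ray2plane(p,c(128,458),0);b=ray2plane(p,c(467,347),0)
print(a,b,np.linalg.norm(a-b))
obs=[((-.068,.150,.025),c(139,441)),((-.068,.162,.025),c(126,447)),((.075,-.09,.014),c(347,190)),((.075,.15,.014),c(90,267))]
d=(a-b)[:2]; yaw0=np.arctan2(-d[0],d[1])
def W(v,X):
    X=np.array(X,float).reshape(-1,3);cc,s=np.cos(v[2]),np.sin(v[2])
    return np.c_[v[0]+cc*X[:,0]-s*X[:,1],v[1]+s*X[:,0]+cc*X[:,1],X[:,2]]
def res(v):
    r=(proj(p,W(v,[o[0] for o in obs]))-np.array([o[1] for o in obs])).ravel()
    # line endpoints lie at x=-0.078
    cc,s=np.cos(v[2]),np.sin(v[2])
    l=[(cc*(q[0]-v[0])+s*(q[1]-v[1])+.078)*500 for q in(a,b)]
    return np.r_[r,l]
g0=[*(ray2plane(p,(475,248),0.06)[:2]),yaw0]
s=least_squares(res,g0);v=s.x;print(v,np.round(s.fun,2))
def inv(v,q):
    cc,s_=np.cos(v[2]),np.sin(v[2]);dx,dy=q[0]-v[0],q[1]-v[1];return cc*dx+s_*dy,-s_*dx+cc*dy
if __name__=="__main__":
    for q in(a,b):print("line ends gate",inv(v,q))
    # overlay
    im=cv2.resize(p["frame"][180:340,390:630][...,::-1],None,fx=3.3,fy=3.3,interpolation=cv2.INTER_CUBIC)
    def poly(P,col,cl=True):
        u=proj(p,W(v,P));u=np.array([((x-390+.5)*3.3-.5,(y-180+.5)*3.3-.5) for x,y in u]);cv2.polylines(im,[u.round().astype(int)],cl,col,1)
    poly([(-.068,.15,.025),(.087,.15,.025),(.087,.162,.025),(-.068,.162,.025)],(0,0,255))
    poly([(.075,-.09,.014),(.075,.17,.014)],(255,0,0),False)
    poly([(.085,-.045,.094),(.19,-.045,.094),(.19,.045,.094),(.085,.045,.094)],(0,255,0))
    poly([(.125,0,.075),(-.035,0,.075)],(255,0,255),False)
    poly([(-.065,0,.080)],(255,0,255),True)
    poly([(-.095,-.011,.100),(-.095,.011,.100),(-.035,.011,.059),(-.035,-.011,.059)],(255,0,255),True)
    # box from image lid corners top z=.068
    for k in [(337,222),(487,160),(530,255),(375,315)]:
        q=ray2plane(p,c(*k),.068);print(k,q,np.array(inv(v,q)))
    cv2.imwrite("pics/ov0.png",im)
E
python3 fit.py
```

```text
[ 0.37374022 -0.16986614  0.        ] [ 0.45573405 -0.45701064  0.        ] 0.2986217577886929
[ 0.49269817 -0.30186402  0.27510902] [ 0.37 -0.15 -0.01 -0.6   2.35 -0.78 -2.58  1.68 -0.31  0.14]
line ends gate (np.float64(-0.07862713377996795), np.float64(0.15934932459510115))
line ends gate (np.float64(-0.07771996680259582), np.float64(-0.13927105527352726))
(337, 222) [ 0.55152827 -0.33417521  0.068     ] [ 0.04784044 -0.04707745]
(487, 160) [ 0.59884917 -0.46102758  0.068     ] [ 0.05892218 -0.18201443]
(530, 255) [ 0.52107541 -0.4890659   0.068     ] [-0.02354361 -0.18787099]
(375, 315) [ 0.4768688  -0.35893213  0.068     ] [-0.03073677 -0.05062202]
```

View pics/ov0.png

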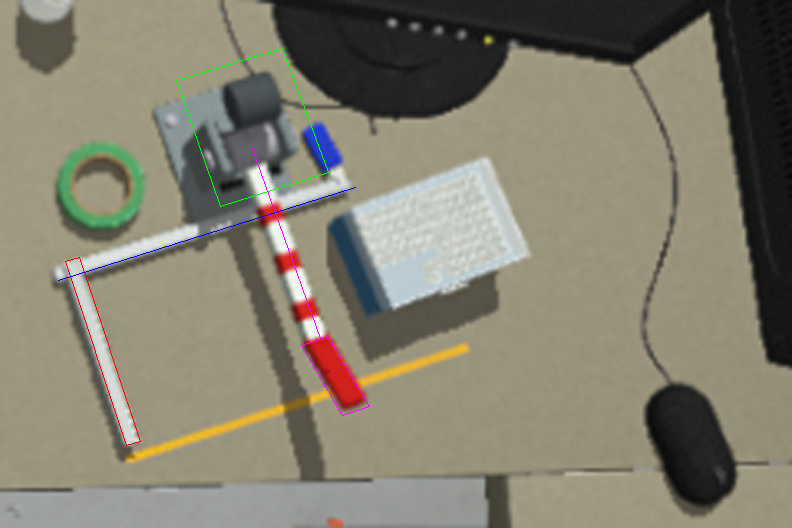

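```bash
cat > mv.py <<'E'
from h import *
from scipy.spatial.transform import Rotation as Ro
G=np.array([0.49270,-0.30186]);GY=0.2751
def g2w(p): 
    c,s=np.cos(GY),np.sin(GY);return np.array([G[0]+c*p[0]-s*p[1],G[1]+s*p[0]+c*p[1],p[2]])
def w2g(p):
    c,s=np.cos(GY),np.sin(GY);d=np.array(p[:2])-G;return np.array([c*d[0]+s*d[1],-s*d[0]+c*d[1],p[2]])
def rot(tilt,yaw=0): # yaw=0: jaws along gate y
    return Ro.from_euler('z',GY-np.pi+yaw)*Ro.from_euler('x',np.pi)*Ro.from_euler('y',-tilt)
def plan(P,R,n):
    "rows n: constant tool-frame steps from current to target gate P, rotation R"
    s=get_state();p=np.array(s["eef_pos"]);R0=Ro.from_euler('xyz',s["ee_rot"])
    rv=(R0.inv()*R).as_rotvec(); d=(g2w(P)-p)
    print("cur gate",w2g(p).round(4),"t",s["t"],"F",np.round(s["force"],2)); 
    print("pure shift first, in current tool axes (mm):",(R0.inv().apply(d)*1000).round(1),"then turn",rv.round(3),"n",n,"per row",(R0.inv().apply(d)*1000/n).round(1),(rv/n).round(3))
    print("if turn first, shift in final axes:",(R.inv().apply(d)*1000).round(1))
E
python3 - <<'E'
from mv import *
s=pickle.load(open("pics/side0.pkl","rb"));t=pickle.load(open("pics/top0.pkl","rb"))
print("tower bottom",ray2plane(s,(425,467),0),ray2plane(s,(383,385),0))
for z in(0,.05,.1,.2,.3): print(z,"mon corner",ray2plane(t,(581.5,199),z).round(3),w2g(ray2plane(t,(581.5,199),z)).round(3), "left", ray2plane(t,(447,178),z).round(3))
print("table edge",ray2plane(t,(490,326),0))
plan((-.14,0,.2),rot(.7),8)
E
```

```text
tower bottom [ 0.45240729 -0.87806859  0.        ] [ 0.49488677 -0.61168496  0.        ]
0 mon corner [ 0.695 -0.628  0.   ] [ 0.106 -0.369  0.   ] left [ 0.762 -0.244  0.   ]
0.05 mon corner [ 0.681 -0.603  0.05 ] [ 0.1   -0.341  0.05 ] left [ 0.747 -0.233  0.05 ]
0.1 mon corner [ 0.668 -0.577  0.1  ] [ 0.094 -0.313  0.1  ] left [ 0.731 -0.221  0.1  ]
0.2 mon corner [ 0.641 -0.526  0.2  ] [ 0.082 -0.256  0.2  ] left [ 0.699 -0.198  0.2  ]
0.3 mon corner [ 0.615 -0.475  0.3  ] [ 0.07 -0.2   0.3 ] left [ 0.668 -0.176  0.3  ]
table edge [ 0.3485764 -0.3349122  0.       ]
cur gate [-0.4147 -0.2502  0.2515] t 1.4 F [-0.46  0.39  0.42]
pure shift first, in current tool axes (mm): [-266.2  259.2   51.6] then turn [-0.012 -0.7   -0.032] n 8 per row [-33.3  32.4   6.4] [-0.001 -0.087 -0.004]
if turn first, shift in final axes: [-176.9  250.2  216.4]
```

Request:
step_arm --commands "-33 32 0 0 0 0;-33 32 0 0 0 0;-33 32 0 0 0 0;-33 32 0 0 0 0;-33 32 0 0 0 0;-33 32 0 0 0 0;-33 32 0 0 0 0;-33 32 0 0 0 0" --jaw 0

```text
t: 2.4
eef_pos: [0.3573, -0.3423, 0.2519]
ee_rot: [-3.141, 0.001, -2.9]
force: [-0.8, -0.1, 0.5]
width: 0.0133
```

Request:
step_arm --commands "0 0 0 0 -0.1 0;0 0 0 0 -0.1 0;0 0 0 0 -0.1 0;0 0 0 0 -0.1 0;0 0 0 0 -0.1 0;0 0 0 0 -0.1 0;0 0 0 0 -0.1 0;0 0 0 0 0 -0.03"

```text
t: 3.4
eef_pos: [0.3553, -0.3446, 0.2511]
ee_rot: [-3.117, 0.7, -2.864]
force: [0.3, -0.1, 0.5]
width: 0.0005
```

```bash
python3 - <<'E'
from mv import *
plan((-.14,0,.088),rot(.7),8)
print(get_state()["q"].round(3),get_state()["width"]); shot("side","side1");shot("top","top1")
E
```

```text
cur gate [-0.1439 -0.0038  0.2511] t 3.4 F [ 0.3  -0.14  0.5 ]
pure shift first, in current tool axes (mm): [102.    6.9 127.1] then turn [-0.023 -0.     0.002] n 8 per row [12.8  0.9 15.9] [-0.003 -0.     0.   ]
if turn first, shift in final axes: [102.1   3.8 127.2]
[-0.905  0.007 -0.337 -0.749 -1.037 -0.065] 0.00047920513853380386
```

View pics/side1.png

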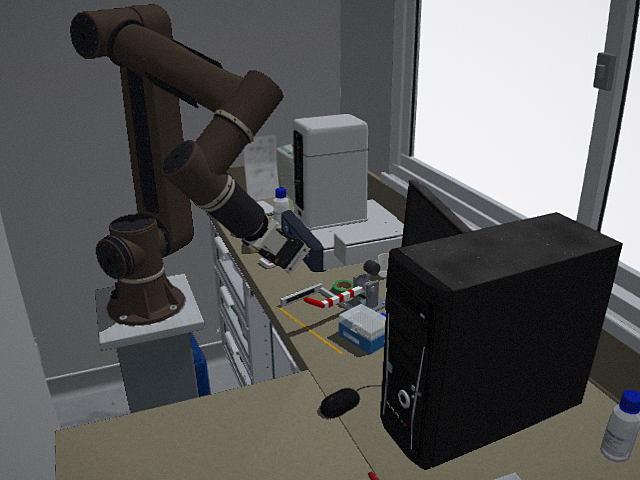

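Request:
step_arm --commands "12.5 0.5 16 -0.02 0 0;12.5 0.5 16 0 0 0;12.5 0.5 16 0 0 0;12.5 0.5 16 0 0 0;12.5 0.5 16 0 0 0;12.5 0.5 16 0 0 0;13 0.5 15 0 0 0;13 0.5 15 0 0 0"

```text
t: 4.5
eef_pos: [0.3603, -0.3392, 0.0898]
ee_rot: [-3.135, 0.698, -2.857]
force: [-0.5, 0.7, -0.3]
width: 0.0006
```

```bash
python3 - <<'E'
from mv import *
plan((-.117,0,.088),rot(.7),1)
print(get_state()["q"].round(3)); 
for n,b in(("side",(200,180,200,150)),("top",(390,180,240,160))):
    p=shot(n,n+"2");x,y,w,h=b
    cv2.imwrite(f"pics/{n}2c.png",cv2.resize(p["frame"][y:y+h,x:x+w][...,::-1],None,fx=3.3,fy=3.3,interpolation=cv2.INTER_CUBIC))
E
```

```text
cur gate [-1.376e-01  1.000e-04  8.980e-02] t 4.5 F [-0.48  0.66 -0.29]
pure shift first, in current tool axes (mm): [-14.6  -0.2  14.6] then turn [-0.    -0.002  0.007] n 1 per row [-14.6  -0.2  14.6] [-0.    -0.002  0.007]
if turn first, shift in final axes: [-14.6  -0.1  14.6]
[-0.961  0.266 -0.442 -0.939 -0.852  0.313]
```

View pics/side2c.png

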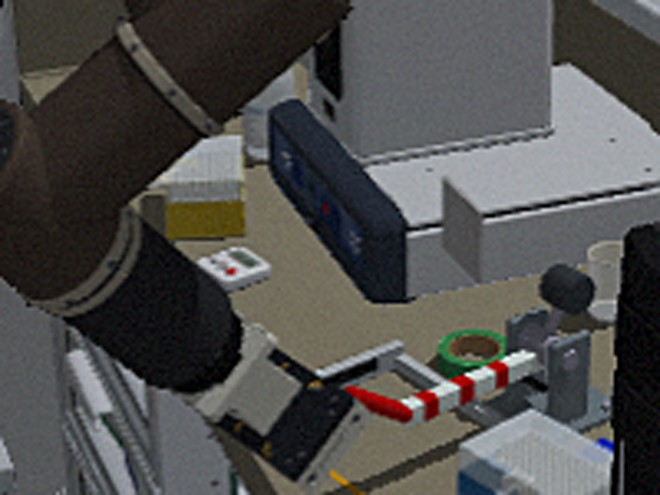

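View pics/top2c.png

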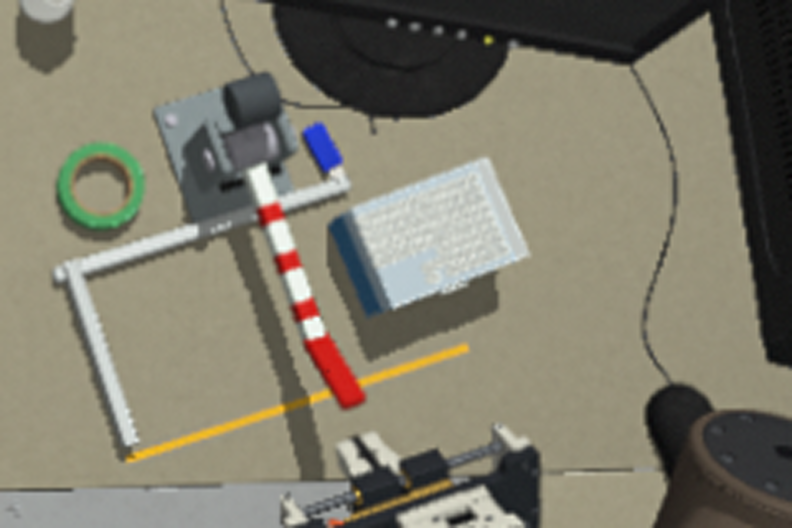

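Request:
step_arm --commands "-7 0 7 0 0 0;-7.5 0 7.5 0 0 0;-7.5 0 0 0 0 0;-7.5 0 0 0 0 0;-12 0 -9 0 0 0;-12 0 -9 0 0 0;-12 0 -9 0 0 0;0 0 0 0 0 0"

```text
t: 5.6
eef_pos: [0.4004, -0.3282, 0.1434]
ee_rot: [-3.132, 0.701, -2.857]
force: [-1.0, -0.6, -0.8]
width: 0.0005
```

```bash
python3 - <<'E'
from mv import *
plan((-.09,0,.14),rot(.7),1)
for n,b in(("side",(200,180,200,150)),("top",(390,180,240,160))):
    p=shot(n,n+"3");x,y,w,h=b
    cv2.imwrite(f"pics/{n}3c.png",cv2.resize(p["frame"][y:y+h,x:x+w][...,::-1],None,fx=3.3,fy=3.3,interpolation=cv2.INTER_CUBIC))
E
```

```text
cur gate [-0.0959 -0.0003  0.1434] t 5.6 F [-1.03 -0.58 -0.78]
pure shift first, in current tool axes (mm): [-2.3  0.3  6.4] then turn [-0.003  0.001  0.007] n 1 per row [-2.3  0.3  6.4] [-0.003  0.001  0.007]
if turn first, shift in final axes: [-2.4  0.3  6.4]
```

View pics/side3c.png

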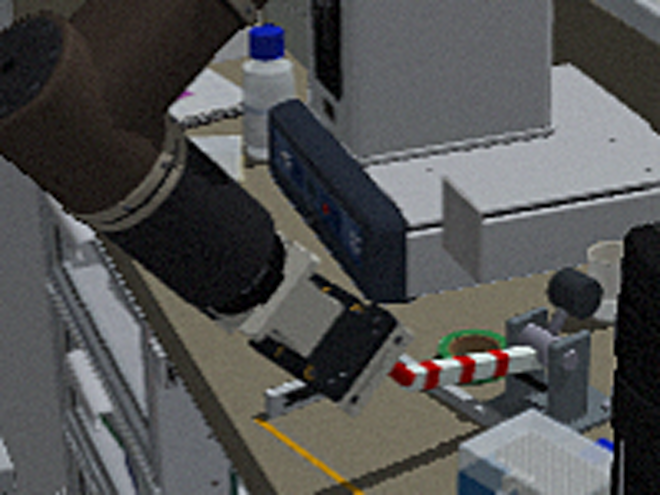

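View pics/top3c.png

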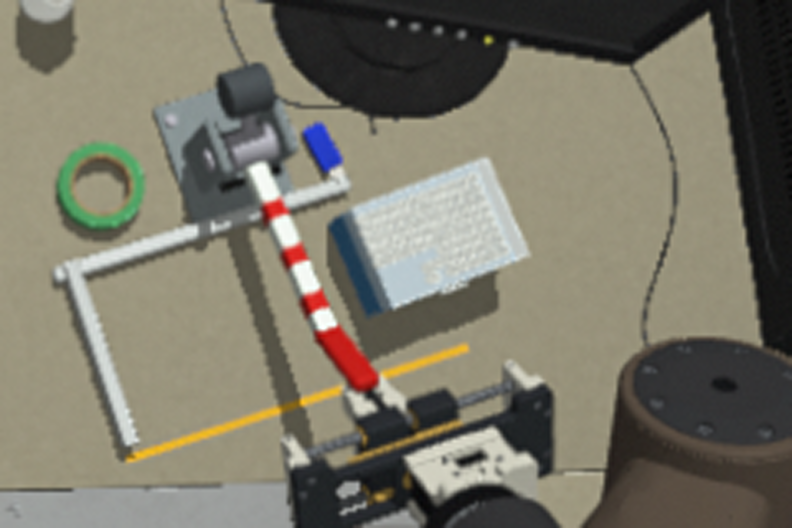

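Request:
step_arm --commands "-20 0 -10 0 0 0;-20 0 -10 0 0 0;-21 0 -6 0 0 0;-21 0 -6 0 0 0;-22 0 -1 0 0 0;-22 0 -1 0 0 0;-22 0 3 0 0 0;-22 0 3 0 0 0"

```text
t: 6.7
eef_pos: [0.5078, -0.2964, 0.2722]
ee_rot: [-3.138, 0.699, -2.862]
force: [-1.0, 0.4, -0.2]
width: 0.0008
```

Request:
step_arm --commands "-14 0 5 0 0 0;-14 0 5 0 0 0;-14 0 5 0 0 0;0 0 0 0 0 0;0 0 0 0 0 0;0 0 0 0 0 0;0 0 0 0 0 0;0 0 0 0 0 0"

```text
t: 7.7
eef_pos: [0.5475, -0.2853, 0.2883]
ee_rot: [-3.136, 0.7, -2.861]
force: [-0.0, 0.2, 0.7]
width: 0.0004
```

```bash
python3 - <<'E'
from mv import *
plan((-.12,0,.3),rot(.7),1)
for n,b in(("side",(200,140,200,180)),("top",(390,180,240,160))):
    p=shot(n,n+"4");x,y,w,h=b
    cv2.imwrite(f"pics/{n}4c.png",cv2.resize(p["frame"][y:y+h,x:x+w][...,::-1],None,fx=3.3,fy=3.3,interpolation=cv2.INTER_CUBIC))
E
```

```text
cur gate [0.0573 0.001  0.2883] t 7.7 F [-0.01  0.17  0.67]
pure shift first, in current tool axes (mm): [ 128.1   -0.7 -123.1] then turn [-0.002 -0.     0.004] n 1 per row [ 128.1   -0.7 -123.1] [-0.002 -0.     0.004]
if turn first, shift in final axes: [ 128.    -1.  -123.1]
```

View pics/side4c.png

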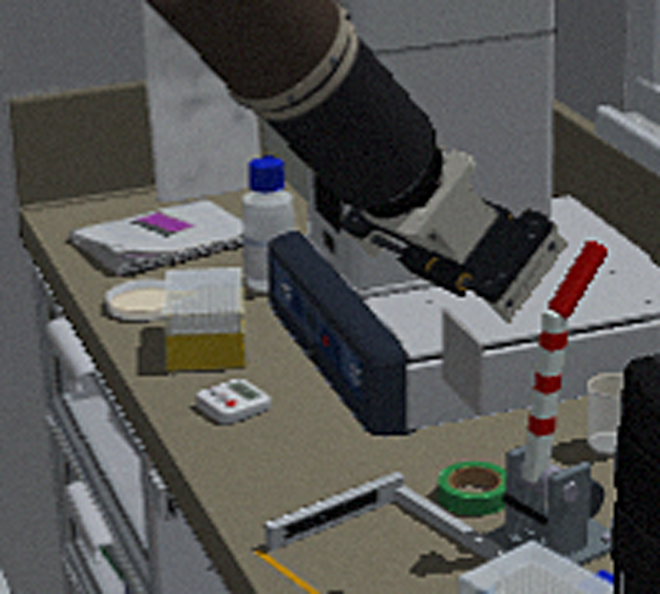

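View pics/top4c.png

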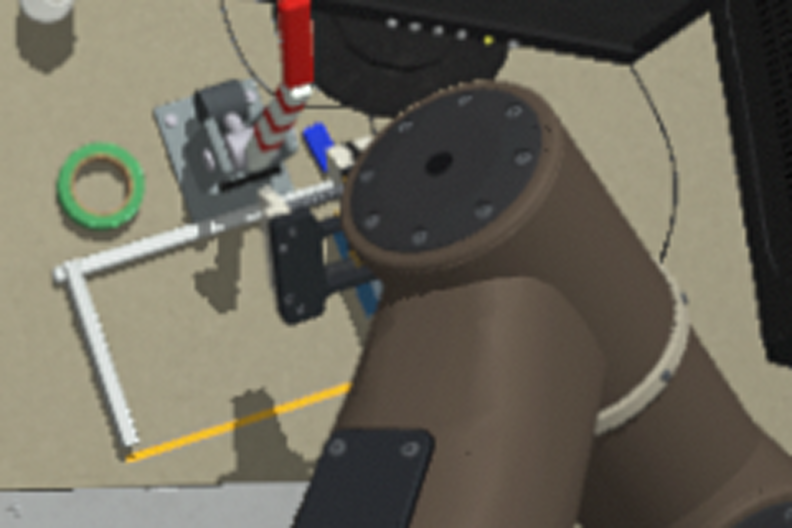

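Request:
step_arm --commands "23 0 -19 0 0 0;23 0 -19 0 0 0;23 0 -19 0 0 0;23 0 -19 0 0 0;0 0 0 0 0.17 0;0 0 0 0 0.17 0;0 0 0 0 0.18 0;0 0 0 0 0.18 0"

```text
t: 8.8
eef_pos: [0.433, -0.318, 0.2886]
ee_rot: [-3.135, -0.004, -2.864]
force: [0.3, -1.3, -1.1]
width: 0.0003
```

```bash
cat > ov.py <<'E'
from mv import *
import sys
f,out,bx,by,byaw=sys.argv[1],sys.argv[2],*map(float,sys.argv[3:6])
p=pickle.load(open(f"pics/{f}.pkl","rb"));top=f.startswith("top")
x0,y0,w,h,sc=(390,180,240,160,3.3) if top else (290,230,110,130,5)
if len(sys.argv)>6: x0,y0,w,h=map(int,sys.argv[6].split(","))
im=cv2.resize(p["frame"][y0:y0+h,x0:x0+w][...,::-1],None,fx=sc,fy=sc,interpolation=cv2.INTER_CUBIC)
c,s=np.cos(byaw),np.sin(byaw)
def box(z): return [g2w((bx+c*a-s*b,by+s*a+c*b,z)) for a,b in((.045,.061),(-.045,.061),(-.045,-.061),(.045,-.061))]
for z,col in((0,(0,0,255)),(.068,(0,255,0))):
    u=(proj(p,box(z))-[x0,y0]+.5)*sc-.5; cv2.polylines(im,[u.round().astype(int)],True,col,1)
cv2.imwrite(f"pics/{out}.png",im)
E
python3 ov.py top0 o1 0.0165 -0.124 0.06; python3 ov.py side0 o2 0.0165 -0.124 0.06
```

```text
(no output)
```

View pics/o1.png

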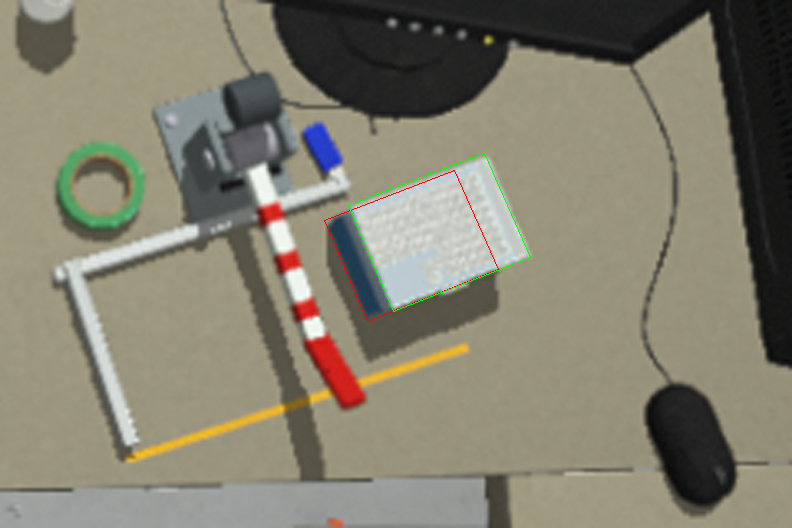

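View pics/o2.png

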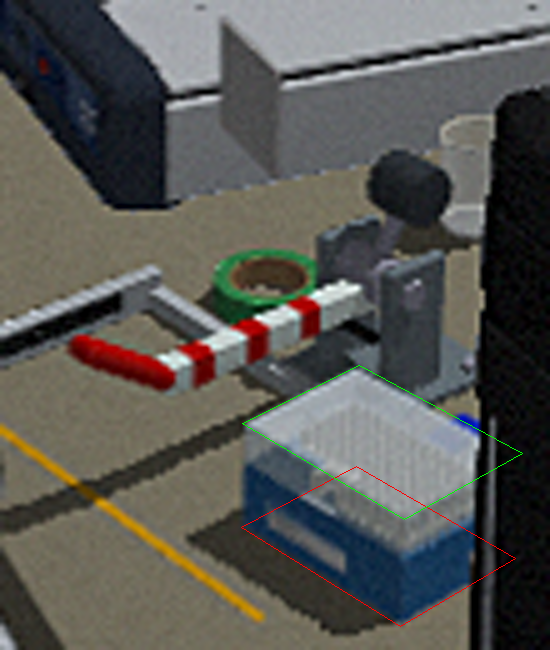

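```bash
python3 - <<'E'
from mv import *
s=pickle.load(open("pics/side0.pkl","rb"));t=pickle.load(open("pics/top0.pkl","rb"))
def tri(us,ut):
    A=[]
    cams=[]
    for p,u in((s,us),(t,ut)):
        a=ray2plane(p,u,0);b=ray2plane(p,u,.5);cams.append((a,(b-a)/np.linalg.norm(b-a)))
    (a,d),(b,e)=cams
    M=np.c_[d,-e];x=np.linalg.lstsq(M,b-a,rcond=None)[0]
    return (a+d*x[0]).round(3),(b+e*x[1]).round(3)
print("mon top-left",tri((410,181),(480,115)))
print("mon bottom-left",tri((404,246),(447,178)))
print("mon top-left b",tri((410,181),(447,178)))
print("base front",ray2plane(t,(390+400/3.3,180+117/3.3),0))
print("origin",proj(t,[0,0,0]),proj(t,[0,0,.4]))
# tower vertical edge height: side top corner px (388,250)
for z in(.3,.35,.4,.45): print(z,proj(s,[.495,-.612,z]),proj(t,[.495,-.612,z]))
p=shot("top","top5");q=shot("side","side5");print(get_state()["q"].round(3))
E
```

```text
mon top-left (array([ 0.766, -0.233,  0.364]), array([ 0.782, -0.24 ,  0.373]))
mon bottom-left (array([ 0.762, -0.229,  0.155]), array([ 0.719, -0.213,  0.138]))
mon top-left b (array([ 0.774, -0.222,  0.359]), array([ 0.664, -0.173,  0.313]))
base front [ 0.65056509 -0.41755586  0.        ]
origin [[368.92436736 464.69479098]] [[380.93378368 518.17921123]]
0.3 [[389.19753805 277.56412685]] [[645.18467434 250.67783771]]
0.35 [[390.25903325 257.24726995]] [[658.2987377  246.70714827]]
0.4 [[391.32936183 236.19324649]] [[672.4754584  242.37921953]]
0.45 [[392.4061595  214.38593786]] [[687.82261159 237.64911462]]
[-0.261  0.112 -0.238  0.007 -1.225 -1.032]
```

View pics/side5.png

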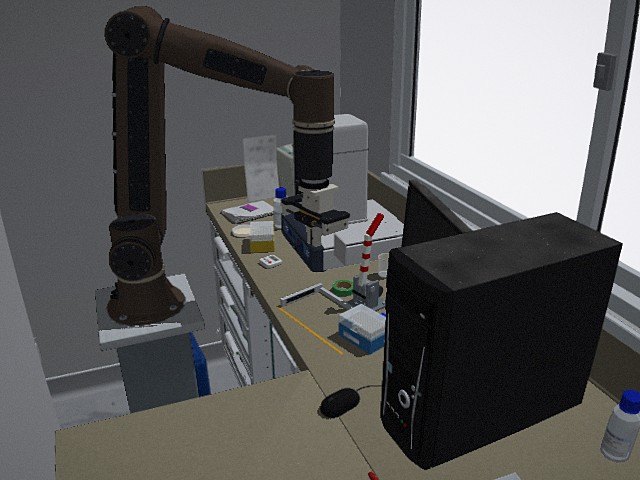

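View pics/top5.png

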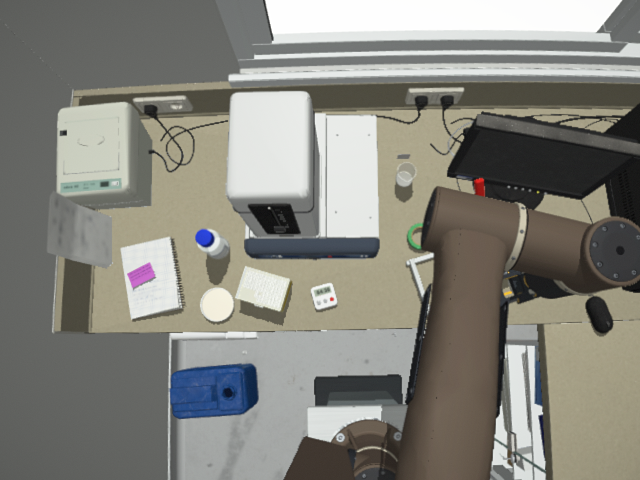

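Request:
step_arm --commands "0 0 0 0 0 -0.175;0 0 0 0 0 -0.175;0 0 0 0 0 -0.175;0 0 0 0 0 -0.175;0 0 0 0 0 -0.175;0 0 0 0 0 -0.175;0 0 0 0 0 -0.175;0 0 0 0 0 -0.175" --jaw 10

```text
t: 9.9
eef_pos: [0.4327, -0.3179, 0.2872]
ee_rot: [-3.14, -0.003, -1.459]
force: [-0.4, 0.5, -0.3]
width: 0.0103
```

Request:
step_arm --commands "0 0 0 0 0 -0.17;0 0 0 0 0 0"

```text
t: 10.15
eef_pos: [0.4327, -0.3179, 0.2872]
ee_rot: [-3.141, -0.004, -1.296]
force: [0.2, 0.5, -1.1]
width: 0.0097
```

```bash
python3 - <<'E'
from mv import *
plan((-.05,-.218,.2),rot(0,np.pi/2),8); print(get_state()["q"].round(3))
E
```

```text
cur gate [-0.0621  0.0008  0.2872] t 10.15 F [ 0.23  0.49 -1.09]
pure shift first, in current tool axes (mm): [218.5 -12.   88.1] then turn [-0.001 -0.004  0.   ] n 8 per row [27.3 -1.5 11. ] [-0. -0.  0.]
if turn first, shift in final axes: [218.8 -12.1  87.2]
[-0.266  0.106 -0.24   0.003 -1.222  0.541]
```

Request:
step_arm --commands "27 -1.5 10 0 0 0;27 -1.5 10 0 0 0;27 -1.5 10 0 0 0;27 -1.5 10 0 0 0;27 -1.5 10 0 0 0;28 -1.5 10 0 0 0;28 -1.5 10 0 0 0;28 -1.5 10 0 0 0"

```text
t: 11.15
eef_pos: [0.5045, -0.5265, 0.2075]
ee_rot: [-3.141, -0.004, -1.299]
force: [0.1, -0.2, 0.6]
width: 0.0103
```

```bash
python3 - <<'E'
from mv import *
plan((-.05,-.218,.043),rot(0,np.pi/2),8); print(get_state()["q"].round(3))
shot("side","side6");shot("top","top6")
E
```

```text
cur gate [-0.0497 -0.2194  0.2075] t 11.15 F [ 0.11 -0.2   0.58]
pure shift first, in current tool axes (mm): [ -2.1   0.4 164.5] then turn [-0.    -0.004 -0.003] n 8 per row [-0.3  0.  20.6] [-0. -0. -0.]
if turn first, shift in final axes: [ -1.4   0.3 164.5]
[-0.539  0.471  0.084  0.003 -1.181  0.81 ]
```

View pics/side6.png

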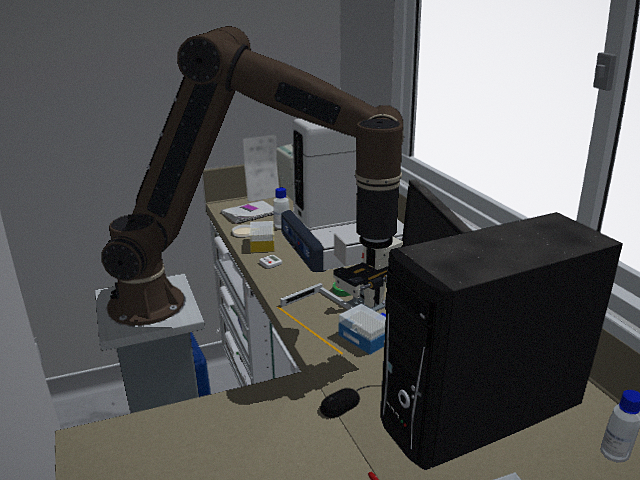

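View pics/top6.png

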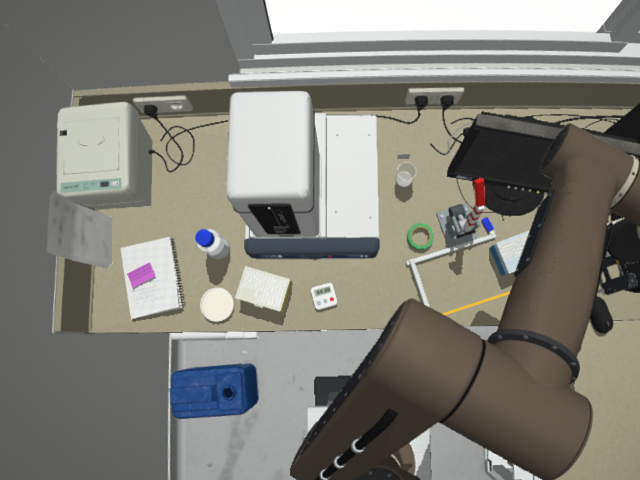

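```bash
python3 - <<'E'
from mv import *
s=pickle.load(open("pics/side6.pkl","rb"))
for z in(.2,.3,.4,.5,.55,.6,.65,.7): print(z,proj(s,[.5045,-.5265,z]).round(0))
E
```

```text
0.2 [[374. 297.]]
0.3 [[375. 260.]]
0.4 [[377. 221.]]
0.5 [[378. 179.]]
0.55 [[379. 156.]]
0.6 [[380. 134.]]
0.65 [[380. 110.]]
0.7 [[381.  86.]]
```

Request:
step_arm --commands "0 0 20 0 0 0;0 0 20 0 0 0;0 0 20 0 0 0;0 0 20 0 0 0;0 0 20 0 0 0;0 0 20 0 0 0;0 0 20 0 0 0;0 0 20 0 0 0"

```text
t: 12.25
eef_pos: [0.5045, -0.5262, 0.0467]
ee_rot: [3.141, -0.004, -1.294]
force: [0.7, 0.3, 0.6]
width: 0.0097
```

```bash
python3 - <<'E'
from mv import *
plan((0,-.218,.043),rot(0,np.pi/2),8); print(get_state()["q"].round(3))
shot("side","side7");shot("top","top7")
E
```

```text
cur gate [-0.0496 -0.2191  0.0467] t 12.25 F [0.73 0.32 0.58]
pure shift first, in current tool axes (mm): [ -1.  -49.6   3.7] then turn [ 0.    -0.004  0.002] n 8 per row [-0.1 -6.2  0.5] [ 0. -0.  0.]
if turn first, shift in final axes: [ -1.1 -49.6   3.7]
[-0.539  0.607 -0.08   0.004 -0.882  0.813]
```

View pics/side7.png

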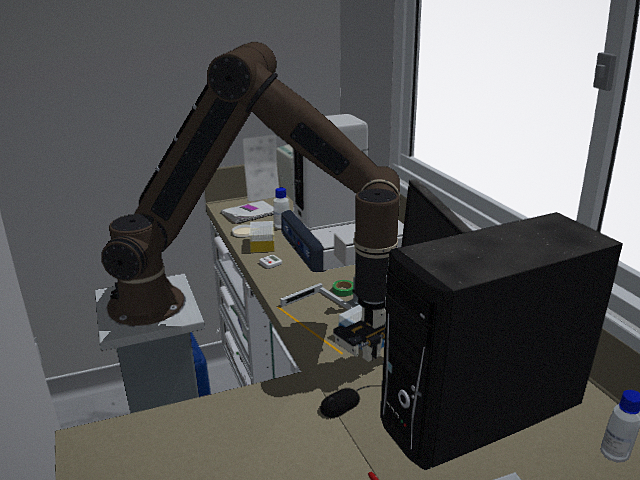

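View pics/top7.png

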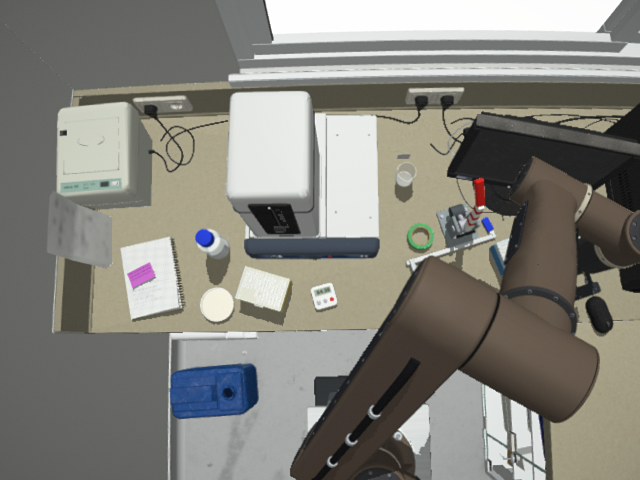

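```bash
python3 - <<'E'
from mv import *
t=pickle.load(open("pics/top7.pkl","rb"))
for u,zs in(((545,160),(.36,.43)),((490,114),(.36,.38)),((560,128),(.36,.38)),((630,140),(.36,.38)),((545,190),(.15,))): print(u,[ray2plane(t,u,z).round(3) for z in zs])
E
```

```text
(545, 160) [array([ 0.685, -0.375,  0.36 ]), array([ 0.66 , -0.344,  0.43 ])]
(490, 114) [array([ 0.79 , -0.266,  0.36 ]), array([ 0.781, -0.259,  0.38 ])]
(560, 128) [array([ 0.757, -0.417,  0.36 ]), array([ 0.749, -0.407,  0.38 ])]
(630, 140) [array([ 0.73 , -0.575,  0.36 ]), array([ 0.722, -0.562,  0.38 ])]
(545, 190) [array([ 0.68 , -0.458,  0.15 ])]
```

Request:
step_arm --commands "0 -9 1 0 0 0;0 -9 1 0 0 0;0 -9 1 0 0 0;0 -9 0 0 0 0;0 -9 0 0 0 0;0 0 0 0 0 0"

```text
t: 13.1
eef_pos: [0.5486, -0.5136, 0.045]
ee_rot: [3.141, -0.004, -1.293]
force: [0.6, -0.5, -0.0]
width: 0.0099
```

Request:
step_arm --commands "-8 0 0 0 0 0;-8 0 0 0 0 0;-8 0 0 0 0 0;-8 0 0 0 0 0;-8 0 0 0 0 0;-8 0 0 0 0 0;0 0 0 0 0 0"

```text
t: 13.98
eef_pos: [0.5345, -0.467, 0.045]
ee_rot: [3.141, -0.004, -1.294]
force: [-0.1, -0.1, 0.5]
width: 0.0099
```

```bash
python3 - <<'E'
from mv import *
plan((-.005,-.11,.043),rot(0,np.pi/2),8); print(get_state()["q"].round(3))
t=shot("top","top8");s=shot("side","side8")
for n,p,(x,y,w,h) in(("side8c",s,(290,230,140,140)),("top8c",t,(390,180,240,160))):
    cv2.imwrite(f"pics/{n}.png",cv2.resize(p["frame"][y:y+h,x:x+w][...,::-1],None,fx=3.3,fy=3.3,interpolation=cv2.INTER_CUBIC))
E
```

```text
cur gate [-0.0046 -0.1703  0.045 ] t 13.975 F [-0.06 -0.09  0.54]
pure shift first, in current tool axes (mm): [-60.3   0.3   1.8] then turn [ 0.    -0.004  0.002] n 8 per row [-7.5  0.   0.2] [ 0. -0.  0.]
if turn first, shift in final axes: [-60.3   0.4   2. ]
[-0.443  0.583 -0.13   0.004 -0.855  0.718]
```

View pics/side8c.png

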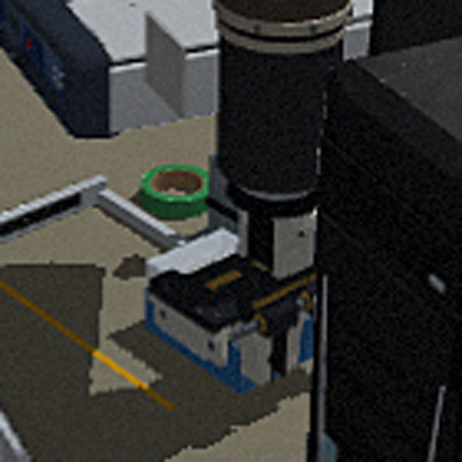

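View pics/top8c.png

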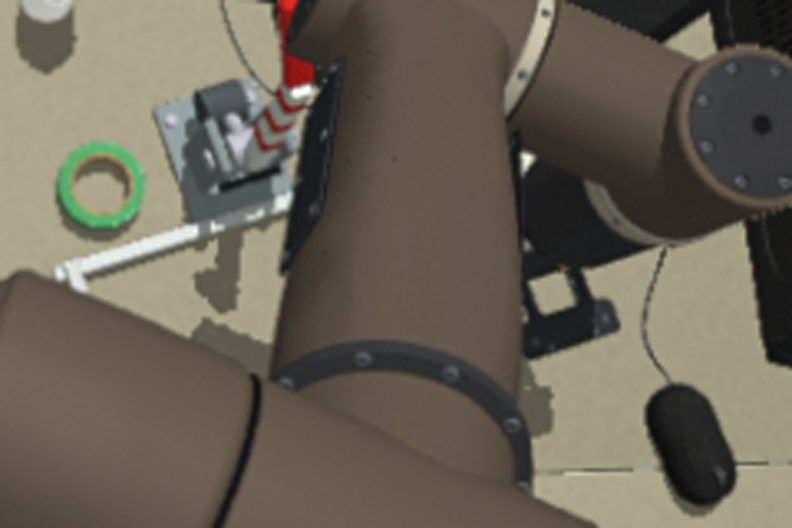

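Request:
step_arm --commands "-8 0 0 0 0 0;-8 0 0 0 0 0;-8 0 0 0 0 0;-8 0 0 0 0 0;-8 0 0 0 0 0;-8 0 0 0 0 0;-8 0 0 0 0 0;0 0 0 0 0 0"

```text
t: 15.08
eef_pos: [0.519, -0.413, 0.0446]
ee_rot: [3.141, -0.003, -1.294]
force: [-1.0, -0.6, 0.3]
width: 0.0099
```

```bash
python3 - <<'E'
from mv import *
plan((-.01,-.12,.065),rot(0,np.pi/2),8)
t=shot("top","top9");s=shot("side","side9")
for n,p,(x,y,w,h) in(("side9c",s,(260,230,140,140)),("top9c",t,(390,180,240,160))):
    cv2.imwrite(f"pics/{n}.png",cv2.resize(p["frame"][y:y+h,x:x+w][...,::-1],None,fx=4,fy=4,interpolation=cv2.INTER_CUBIC)[:600,:800])
E
```

```text
cur gate [-0.0049 -0.1141  0.0446] t 15.075 F [-0.96 -0.64  0.28]
pure shift first, in current tool axes (mm): [  6.    5.2 -20.4] then turn [ 0.001 -0.003  0.002] n 8 per row [ 0.7  0.6 -2.5] [ 0. -0.  0.]
if turn first, shift in final axes: [  5.9   5.1 -20.4]
```

View pics/side9c.png

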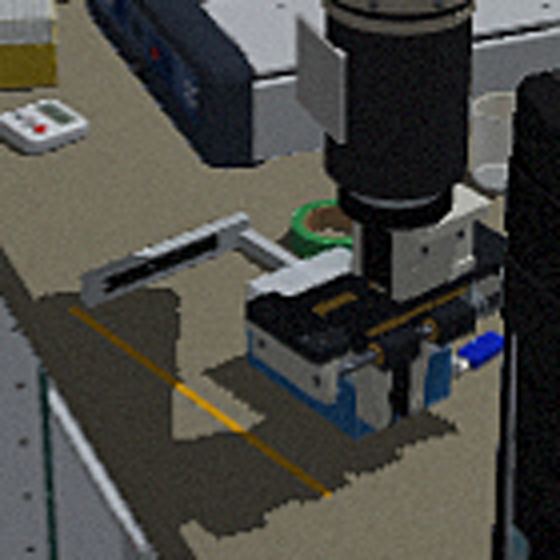

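View pics/top9c.png

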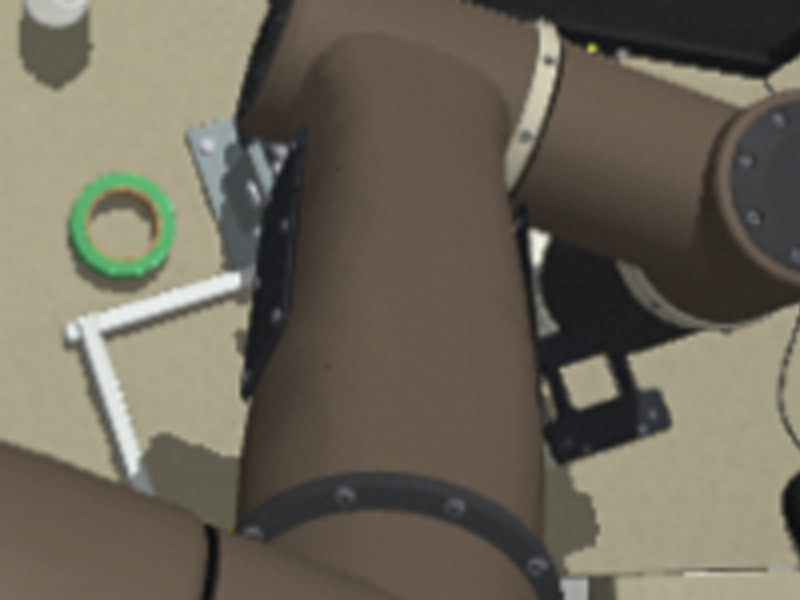

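Request:
step_arm --commands "8 0 0 0 0 0;0 0 -7 0 0 0;0 0 -7 0 0 0;0 0 -7 0 0 0;0 0 0 0 0 0"

```text
t: 15.8
eef_pos: [0.522, -0.4217, 0.0668]
ee_rot: [-3.141, -0.005, -1.294]
force: [0.5, -0.4, -0.6]
width: 0.0099
```

```bash
python3 ov.py side9 o3 0.016 -0.044 0.0 290,250,110,100; python3 ov.py side9 o4 0.016 -0.044 0.05 290,250,110,100
```

```text
(no output)
```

View pics/o3.png

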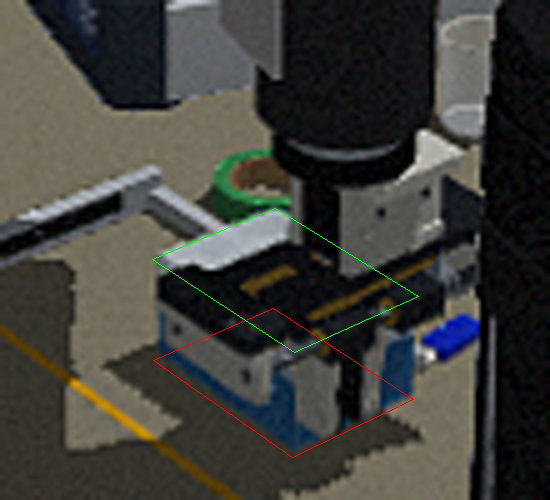

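View pics/o4.png

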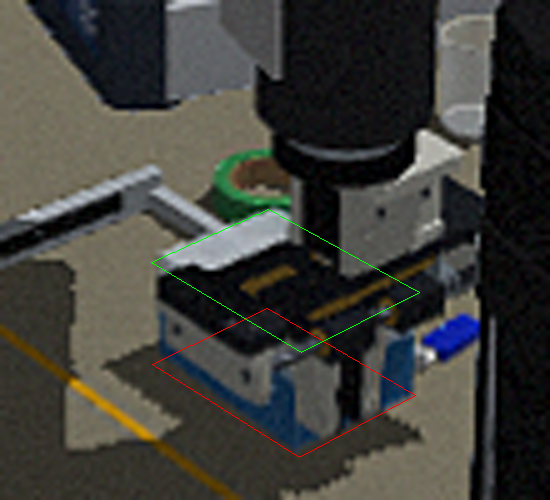

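Request:
step_arm --commands "-8 0 0 0 0 0;-8 0 0 0 0 0;-8 0.7 0 0 0 0;-8 0.7 0 0 0 0;-8 0.7 0 0 0 0;-8 0.7 0 0 0 0;-8 0.7 0 0 0 0;-8 0.7 0 0 0 0"

```text
t: 16.8
eef_pos: [0.4998, -0.3606, 0.0655]
ee_rot: [3.141, -0.004, -1.294]
force: [-0.0, -1.8, -0.5]
width: 0.01
```

```bash
python3 - <<'E'
from mv import *
plan((-.01,.018,.067),rot(0,np.pi/2),8)
t=shot("top","top10");s=shot("side","side10")
for n,p,(x,y,w,h) in(("side10c",s,(260,180,140,190)),):
    cv2.imwrite(f"pics/{n}.png",cv2.resize(p["frame"][y:y+h,x:x+w][...,::-1],None,fx=3.1,fy=3.1,interpolation=cv2.INTER_CUBIC)[:600,:800])
E
```

```text
cur gate [-0.0091 -0.0585  0.0655] t 16.8 F [-0.   -1.76 -0.46]
pure shift first, in current tool axes (mm): [-76.4   0.8  -1.8] then turn [ 0.    -0.004  0.002] n 8 per row [-9.6  0.1 -0.2] [ 0.    -0.001  0.   ]
if turn first, shift in final axes: [-76.5   0.9  -1.5]
```

View pics/side10c.png

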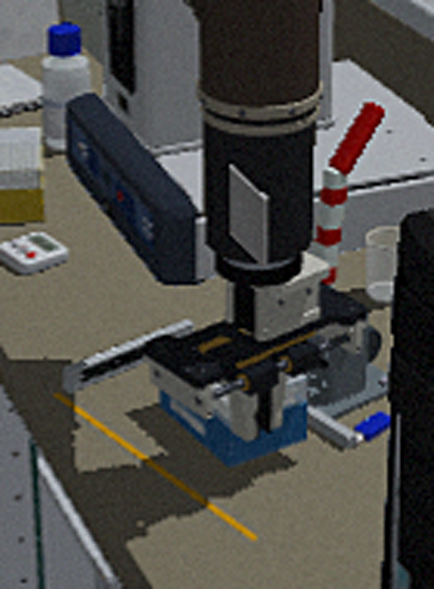

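View pics/top10.png

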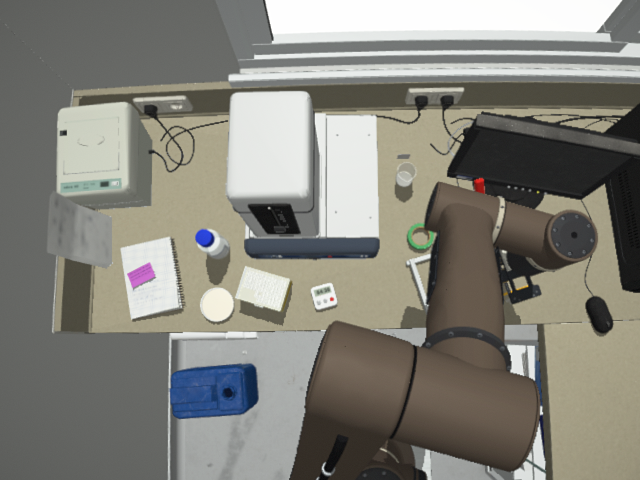

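Request:
step_arm --commands "-8 0 0 0 0 0;-8 0 0 0 0 0;-8 0 0 0 0 0;-8 0 0 0 0 0;-8 0 0 0 0 0;-8 0 0 0 0 0;-8 0 0 0 0 0;-8 0 0 0 0 0"

```text
t: 17.9
eef_pos: [0.4824, -0.2991, 0.0653]
ee_rot: [3.141, -0.004, -1.294]
force: [1.0, -1.8, 1.9]
width: 0.0099
```

Request:
step_arm --commands "-4 0 0 0 0 0;-4 0 0 0 0 0;0 0 0 0 0 0"

```text
t: 18.27
eef_pos: [0.48, -0.2914, 0.0649]
ee_rot: [3.141, -0.003, -1.294]
force: [-0.5, 0.0, -0.5]
width: 0.0099
```

```bash
python3 - <<'E'
from mv import *
plan((-.01,.018,.067),rot(0,np.pi/2),8)
s=shot("side","side11")
E
python3 ov.py side11 o5 0.012 0.085 0.0 260,190,140,140
```

```text
cur gate [-0.0094  0.0135  0.0649] t 18.275 F [-0.5   0.05 -0.5 ]
pure shift first, in current tool axes (mm): [-4.5  0.6 -2.1] then turn [ 0.001 -0.003  0.002] n 8 per row [-0.6  0.1 -0.3] [ 0. -0.  0.]
if turn first, shift in final axes: [-4.5  0.6 -2.1]
```

View pics/o5.png

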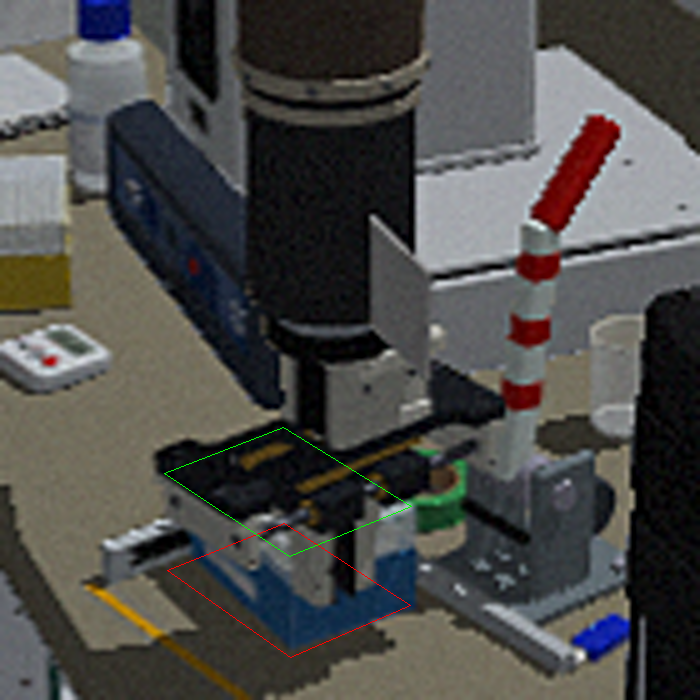

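Request:
step_arm --commands "-2 0 0 0 0 0;-2 0 0 0 0 0;-2 0 0 0 0 0;0 0 0 0 0 0"

```text
t: 18.82
eef_pos: [0.4818, -0.288, 0.0669]
ee_rot: [-3.137, -0.009, -1.293]
force: [5.1, -10.6, 2.2]
width: 0.0099
```

Request:
step_arm --commands "4 0 0 0 0 0;12 0 0 0 0 0;20 0 0 0 0 0;20 0 0 0 0 0;20 0 0 0 0 0;20 0 -10 0 0 0;0 5 -40 0 0 0;0 5 -40 0 0 0"

```text
t: 19.82
eef_pos: [0.4948, -0.382, 0.1558]
ee_rot: [3.14, -0.003, -1.295]
force: [0.5, -0.3, 0.8]
width: 0.01
```

Request:
step_arm --commands "10 15 -40 0 0 0;20 40 0 0 0 0;20 40 0 0 0 0;20 40 0 0 0 0;20 40 0 0 0 0;20 40 0 0 0 0;20 40 0 0 0 0;0 0 0 0 0 0"

```text
t: 20.82
eef_pos: [0.2826, -0.5777, 0.1957]
ee_rot: [3.141, -0.003, -1.298]
force: [0.4, 0.4, -0.5]
width: 0.0101
```

```bash
python3 - <<'E'
from mv import *
plan((-.01,.018,.067),rot(0,np.pi/2),8)
shot("side","side12");shot("top","top12")
E
python3 ov.py side12 o6 0.012 0.088 0.0 260,190,140,140;python3 ov.py top12 o7 0.012 0.088 0.0
```

```text
cur gate [-0.2771 -0.2084  0.1957] t 20.825 F [ 0.4   0.45 -0.5 ]
pure shift first, in current tool axes (mm): [-227.5 -266.7  127.6] then turn [ 0.001 -0.003 -0.002] n 8 per row [-28.4 -33.3  16. ] [ 0. -0. -0.]
if turn first, shift in final axes: [-226.4 -267.1  128.7]
```

View pics/o6.png

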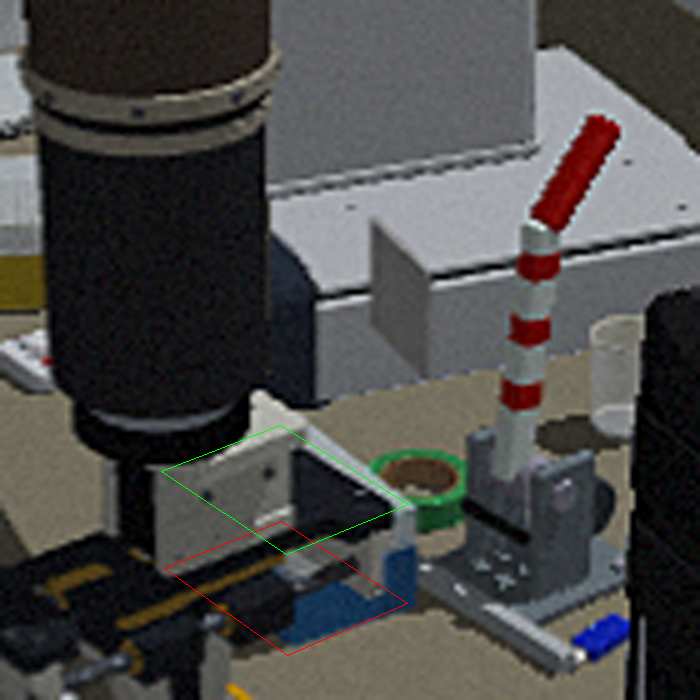

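View pics/o7.png

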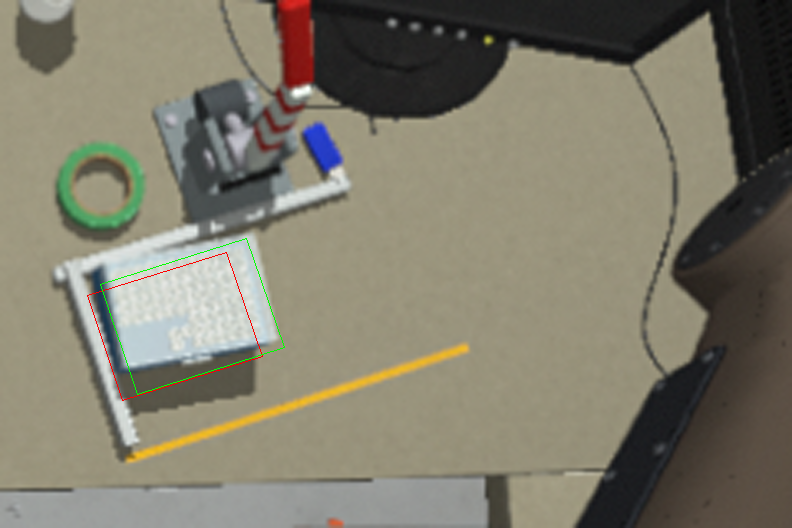

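```bash
python3 ov.py top12 o8 0.024 0.083 -0.11
```

```text
(no output)
```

View pics/o8.png

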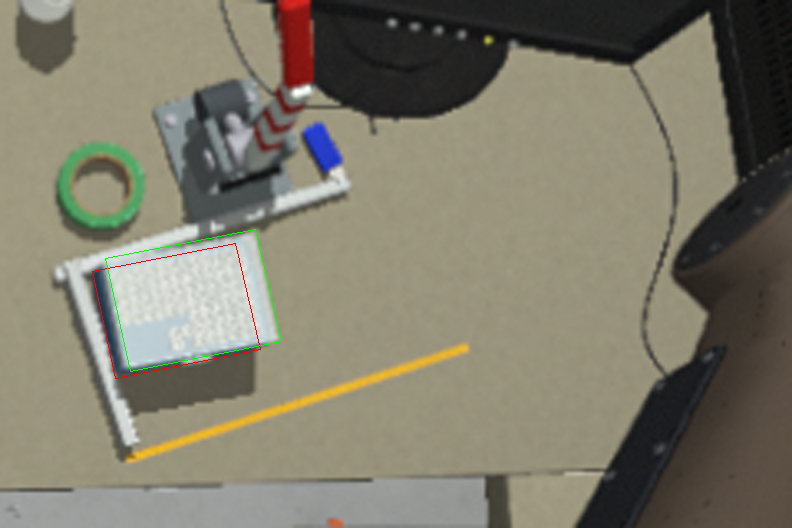

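Request:
step_arm --commands "0 0 0 0 0 0.175;0 0 0 0 0 0.175;0 0 0 0 0 0.175;0 0 0 0 0 0.175;0 0 0 0 0 0.175;0 0 0 0 0 0.175;0 0 0 0 0 0.175;0 0 0 0 0 0.175" --jaw 0

```text
t: 21.92
eef_pos: [0.2864, -0.5749, 0.1962]
ee_rot: [-3.138, -0.001, -2.698]
force: [0.5, 0.3, -0.4]
width: 0.0005
```

Request:
step_arm --commands "0 0 0 0 0 0.17;0 0 0 0 0 0"

```text
t: 22.18
eef_pos: [0.2863, -0.575, 0.1962]
ee_rot: [-3.138, -0.0, -2.862]
force: [0.8, -0.1, 0.5]
width: 0.0002
```

```bash
python3 - <<'E'
from mv import *
plan((.025,-.07,.196),rot(0),8);print(get_state()["q"].round(3),get_state()["width"])
E
```

```text
cur gate [-0.2728 -0.2068  0.1962] t 22.175 F [ 0.83 -0.14  0.54]
pure shift first, in current tool axes (mm): [-298.5  135.3   -0.4] then turn [-0.004 -0.     0.005] n 8 per row [-37.3  16.9  -0.1] [-0.001 -0.     0.001]
if turn first, shift in final axes: [-2.978e+02  1.368e+02  2.000e-01]
[-0.804  0.342 -0.145  0.002 -1.081 -0.488] 0.00020776694648239408
```

Request:
step_arm --commands "-37 17 0 0 0 0;-37 17 0 0 0 0;-37 17 0 0 0 0;-37 17 0 0 0 0;-37 17 0 0 0 0;-38 17 0 0 0 0;-38 17 0 0 0 0;-37 17 0 0 0 0"

```text
t: 23.18
eef_pos: [0.5362, -0.3614, 0.1956]
ee_rot: [-3.137, -0.0, -2.858]
force: [0.3, -1.2, -0.5]
width: 0.0008
```

Request:
step_arm --commands "0 0 22 0 0 0;0 0 22 0 0 0;0 0 22 0 0 0;0 0 22 0 0 0;0 0 22 0 0 0;0 0 20 0 0 0;0 0 0 0 0 0"

```text
t: 24.05
eef_pos: [0.5341, -0.3626, 0.0639]
ee_rot: [-3.14, -0.003, -2.86]
force: [-0.3, 0.6, 1.7]
width: 0.0004
```

```bash
python3 - <<'E'
from mv import *
plan((.025,-.01,.065),rot(0),8)
shot("side","side13");shot("top","top13")
E
python3 ov.py side13 o9 0.024 0.083 -0.11 260,190,140,140
```

```text
cur gate [ 0.0234 -0.0697  0.0639] t 24.05 F [-0.31  0.63  1.7 ]
pure shift first, in current tool axes (mm): [-2.  59.7 -1.2] then turn [-0.002 -0.003  0.006] n 8 per row [-0.3  7.5 -0.2] [-0.    -0.     0.001]
if turn first, shift in final axes: [-1.6 59.7 -1.1]
```

View pics/o9.png

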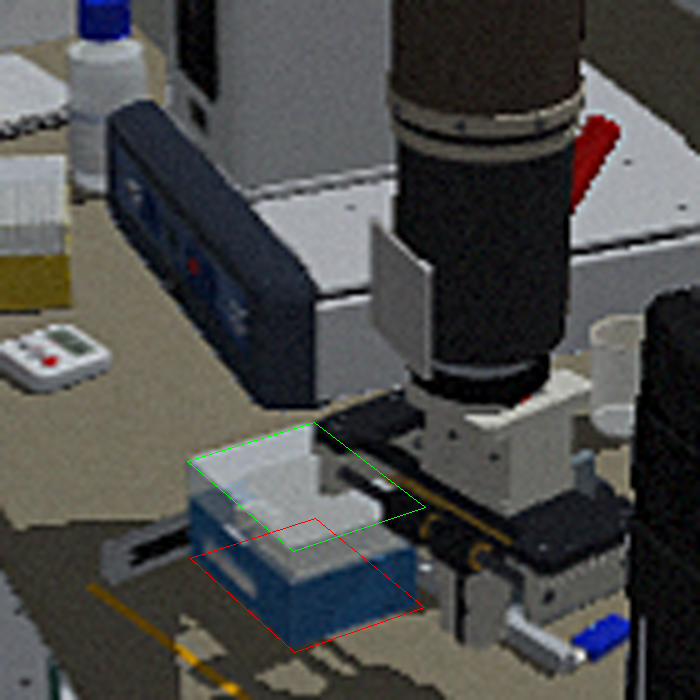

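Request:
step_arm --commands "0 8 0 0 0 0;0 8 0 0 0 0;0 8 0 0 0 0;0 8 0 0 0 0;0 8 0 0 0 0;0 8 0 0 0 0;0 4 0 0 0 0;0 4 0 0 0 0"

```text
t: 25.15
eef_pos: [0.5195, -0.3093, 0.0653]
ee_rot: [-3.137, -0.0, -2.864]
force: [-0.3, -0.9, -1.2]
width: 0.0003
```

Request:
step_arm --commands "0 3 0 0 0 0;0 3 0 0 0 0;0 0 0 0 0 0"

```text
t: 25.52
eef_pos: [0.5178, -0.3036, 0.0652]
ee_rot: [-3.138, -0.0, -2.864]
force: [0.1, -0.6, 0.7]
width: 0.0005
```

```bash
python3 - <<'E'
from mv import *
plan((.025,-.0,.065),rot(0),8)
shot("side","side14")
E
python3 ov.py side14 o10 0.024 0.086 0 260,190,140,140
```

```text
cur gate [ 0.0237 -0.0085  0.0652] t 25.525 F [ 0.11 -0.58  0.73]
pure shift first, in current tool axes (mm): [-1.3  8.5  0.2] then turn [-0.004 -0.     0.003] n 8 per row [-0.2  1.1  0. ] [-0.001 -0.     0.   ]
if turn first, shift in final axes: [-1.3  8.5  0.2]
```

View pics/o10.png

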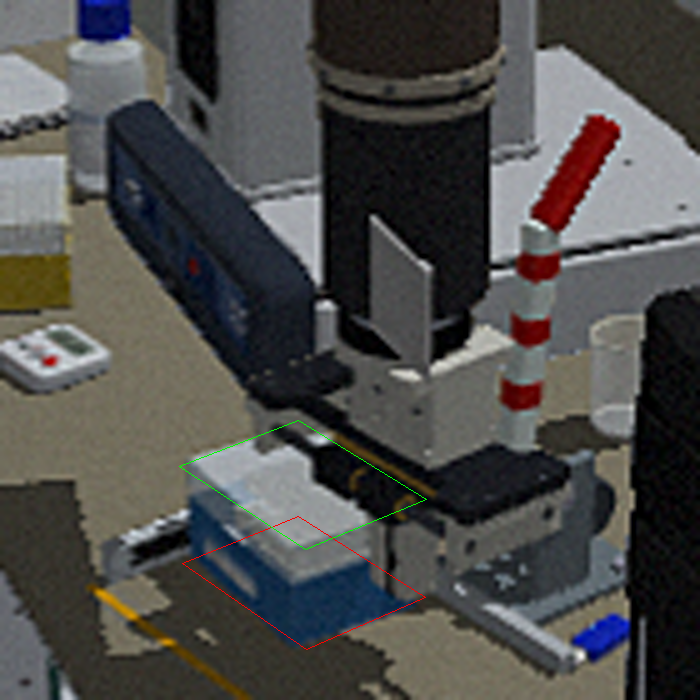

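Not touching yet, or only just; I'll continue in small steps.

Request:
step_arm --commands "0 3 0 0 0 0;0 3 0 0 0 0;0 3 0 0 0 0;0 0 0 0 0 0"

```text
t: 26.08
eef_pos: [0.5153, -0.2949, 0.0652]
ee_rot: [-3.138, -0.0, -2.864]
force: [0.0, -0.2, 0.9]
width: 0.0007
```

Request:
step_arm --commands "0 3 0 0 0 0;0 3 0 0 0 0;0 0 0 0 0 0"

```text
t: 26.45
eef_pos: [0.5141, -0.2893, 0.0654]
ee_rot: [-3.137, 0.0, -2.864]
force: [1.0, -0.4, -1.2]
width: 0.0005
```

```bash
python3 - <<'E'
from mv import *
plan((.025,-.0,.065),rot(0),8)
shot("side","side15")
E
python3 ov.py side15 o11 0.024 0.086 0 260,190,140,140
```

```text
cur gate [0.024  0.0062 0.0654] t 26.45 F [ 0.98 -0.45 -1.2 ]
pure shift first, in current tool axes (mm): [-1.  -6.2  0.4] then turn [-0.005  0.     0.003] n 8 per row [-0.1 -0.8  0.1] [-0.001  0.     0.   ]
if turn first, shift in final axes: [-1.  -6.2  0.4]
```

View pics/o11.png

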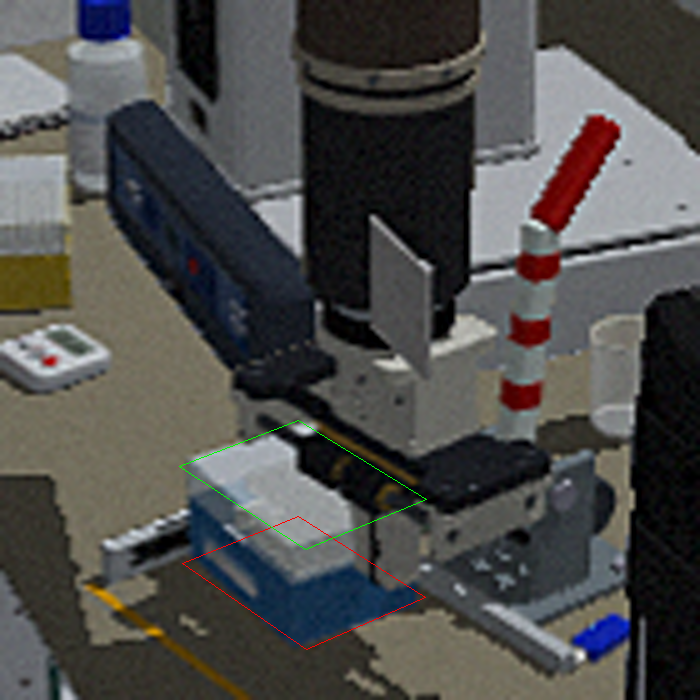

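Request:
step_arm --commands "0 2 0 0 0 0;0 2 0 0 0 0;0 2 0 0 0 0;0 0 0 0 0 0"

```text
t: 27.0
eef_pos: [0.5164, -0.2857, 0.0676]
ee_rot: [-3.132, 0.007, -2.863]
force: [7.5, -10.5, 3.5]
width: 0.0005
```

Request:
step_arm --commands "0 2 0 0 0 0;0 2 0 0 0 0;0 0 0 0 0 0"

```text
t: 27.38
eef_pos: [0.5182, -0.2832, 0.0692]
ee_rot: [-3.128, 0.011, -2.862]
force: [10.5, -16.7, 7.4]
width: 0.0003
```

```bash
python3 - <<'E'
from mv import *
plan((.025,-.0,.065),rot(0),8)
shot("side","side16")
E
python3 ov.py side16 o12 0.024 0.086 0 260,190,140,140
```

```text
cur gate [0.0296 0.011  0.0692] t 27.375 F [ 10.53 -16.74   7.43]
pure shift first, in current tool axes (mm): [  4.7 -10.9   4.3] then turn [-0.014  0.011  0.005] n 8 per row [ 0.6 -1.4  0.5] [-0.002  0.001  0.001]
if turn first, shift in final axes: [  4.6 -11.    4.2]
```

View pics/o12.png

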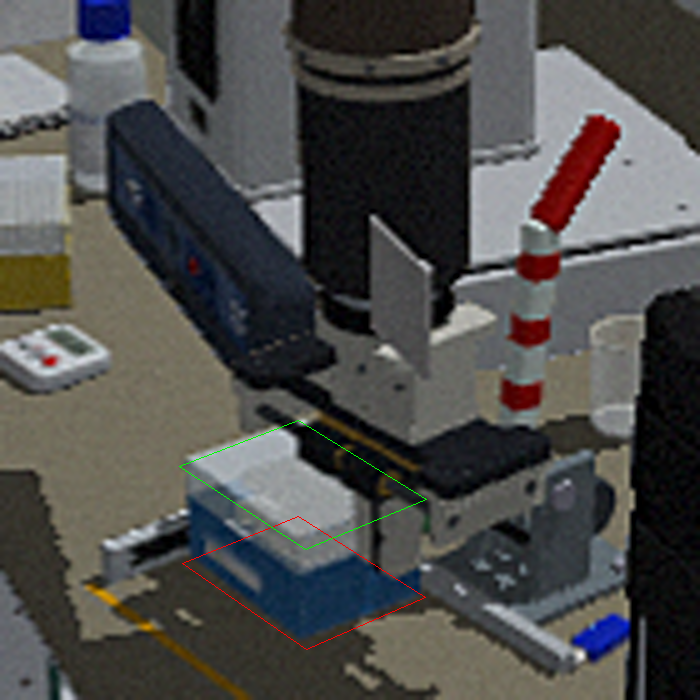

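Request:
step_arm --commands "0 -4 0 0 0 0;0 -6 0 0 0 0;4 -20 0 0 0 0;4 -20 0 0 0 0;0 -20 -10 0 0 0;0 0 -40 0 0 0;0 0 -40 0 0 0;0 0 -40 0 0 0"

```text
t: 28.42
eef_pos: [0.5218, -0.3498, 0.1962]
ee_rot: [-3.138, -0.001, -2.865]
force: [0.0, -0.1, 0.5]
width: 0.0006
```

Request:
step_arm --commands "40 -20 0 0 0 0;40 -20 0 0 0 0;40 -20 0 0 0 0;40 -20 0 0 0 0;40 -20 0 0 0 0;40 -20 0 0 0 0;40 -20 0 0 0 0;0 0 0 0 0 0"

```text
t: 29.42
eef_pos: [0.2883, -0.5622, 0.1954]
ee_rot: [-3.139, -0.001, -2.868]
force: [0.4, 1.3, 0.4]
width: 0.0003
```

```bash
python3 - <<'E'
from mv import *
plan((.025,-.0,.065),rot(0),8)
shot("side","side17");shot("top","top17")
E
python3 ov.py top17 o13 0.025 0.086 -.05;python3 ov.py side17 o14 0.025 0.086 -.05  260,190,140,140
```

```text
cur gate [-0.2675 -0.1951  0.1954] t 29.425 F [0.4  1.26 0.35]
pure shift first, in current tool axes (mm): [-292.3  195.9  129.5] then turn [-0.003 -0.001 -0.002] n 8 per row [-36.5  24.5  16.2] [-0. -0. -0.]
if turn first, shift in final axes: [-292.5  195.1  130.4]
```

View pics/o13.png

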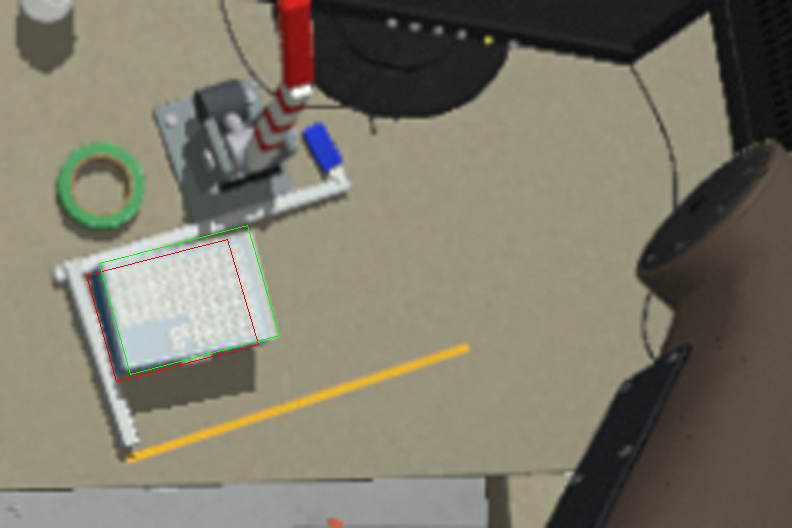

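View pics/o14.png

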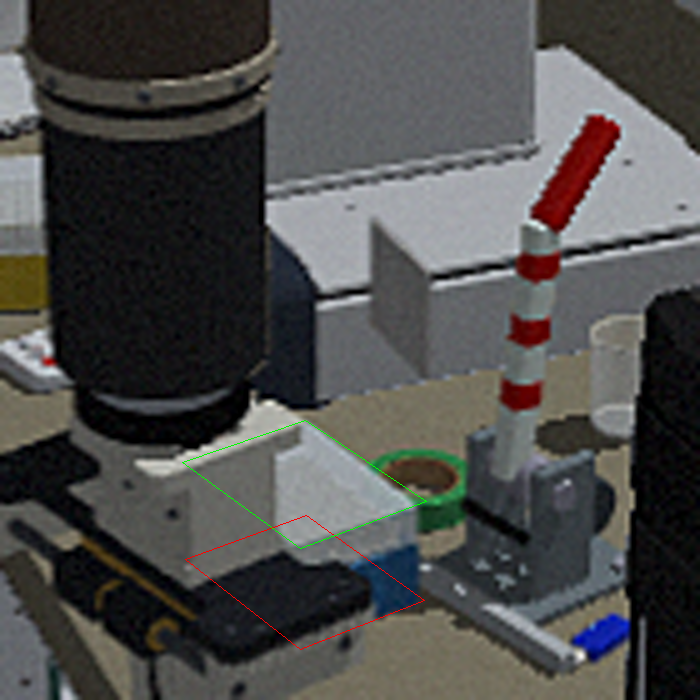

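```bash
python3 -c "
from h import *
s=get_state();print(s['t'],s['force'].round(2),abs(s['qd']).max());print(job_done())"
```

```text
29.525 [0.61 0.33 0.24] 0.031264235311957725
the job is handed in; nothing more can be done
None
```

The job is handed in at 29.5 s of the 58 s. The barrier is raised against its stop and the blue box stands at the end stop in the bay. `job_done()` gave no verdict, so everything below comes from my own camera checks.

- **Barrier:** I lifted it at the tab with the closed fingertips, tool tilted 40°, until it swung over on its own. It stayed raised and untouched in every later picture.
- **Box push:** I pushed the box through the gate with the tool pointing down. My push was off the box's centre, so it first jammed at about -0.11 rad, with its far front corner against the guide rail and its near front corner against the stop.
- **Mending it:** I pushed again at the far side of its rear face, with about 21 N of contact force at most, and it turned mostly square. It is not exactly square.
- **Last check (overlay on the pictures):**

| Box position in the gate frame | Measured | Limit |
|---|---|---|
| x | about 24 mm | within ±45 mm |
| y | about 86 mm, so a gap of 3–4 mm at the stop | above 74 mm |
| angle to the lane | about -0.05 to -0.07 rad | under 0.2 rad |

- **Flat on the worktop:** the box looked flat, though the gripper hid part of it in the last side picture. I did not measure its height.
- **Other things:** none of the ones I could see looked moved. I judged this by eye in the crops and did not measure it. The arm was clear of everything at hand-in.

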